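# Find the release groove on the flow-meter dock and press the latch key

## Robot

A 6-joint arm with a two-finger parallel gripper is mounted at the origin on the work surface. World frame = base frame: x ahead of the robot, y to its left, z up, the work surface at z = 0. Lengths are in m, angles in rad, forces in N, time in s.
With the tool pointing down it reaches from about 0.25 to 0.775 m from the base axis. Payload 4 kg.
Tool frame: the origin (TCP) lies midway between the tips of the shut fingers; the grasp point (between the pads) lies 19 mm behind it (robot.pinch_z is the distance from the TCP to the grasp point, in m); x points along the fingers, y is the direction in which the jaws open and shut, and the axes are right-handed (so a half turn about x gives the same grasp; the last joint's range is limited). The gripper opens to 94 mm and grips with 3 to 60 N. Pads are 16 mm wide; open, the fingers measure 119 mm over their backs; the gripper's body (75 mm by 177 mm) begins 78 mm behind the grasp point.
Start: joints at [1.023, 0.087, 1.371, -0, 1.684, -0.103], TCP at [0.237, 0.496, 0.206] pointing down, gripper open.
Joint ranges: [-3.1, 3.1], [-0.76, 2.03], [0.27, 2.55], [-1.08, 4.22], [0.17, 2.65], [-2.57, 2.57]. Speed limits (rad/s): [2.79, 2.79, 3.14, 3.14, 3.14, 3.14].

## Interface

Orientations are given as [roll, pitch, yaw] about the fixed x, y, z axes, in that order (R = Rz(yaw) Ry(pitch) Rx(roll)).
In Python, from bench import robot, imaging gives the robot as it stands. The module is installed in compiled form; this text tells all that it offers.
- The arm moves only by the tool drive_tool, never from a script. Its argument "commands" is a list that holds one entry, the list of rows, each a list of 4 numbers: the shift along the tool's x, y, z as a fraction of full scale, then the turn about the tool's x as a fraction of full scale. A call has 1 to 20 rows; each row shifts and turns the commanded pose from where the row before left it, along the tool's axes as they then stand; what a row does not reach is not made up. Full scale, the value 1, is 0.25 m for a shift and 360 degrees for a turn. A row lasts 1/10 s, in which the tool goes at most 50 mm and 8.59 degrees, less where a joint would pass 70% of its speed; a pose out of reach is approached as far as the arm can. A call with a number of a shift or a turn outside -1 to 1 is refused whole. A call with a gripper value outside its range is refused whole. "grip" is the opening, from 0 (shut) to 1 (fully open), set as the call begins (left out, the last holds). The fingers move at their own pace and stop on an object; the grip force is fixed at half the most. Time passes only in rows, so rows that do not move let the fingers close. It gives the time, the measured TCP pose, the force and the opening at its end, in the units of the state.
- robot.get_obs(): the state, without advancing time (a new reading comes with each control period).
- imaging.snapshot(name): name is "side" or "top" or "wrist"; returns a dict with "pixels" (400x640x3 uint8, red, green, blue), "z_map" (400x640 float32, m along the optical axis (not along the pixel's ray), 0 where there is no reading), "mtx" (3x3 intrinsics, pixels), "k1" (the pictures are not rectified: a ray, as slopes to the right and down, at radius r is drawn at 1 + k1 r^2 times it, then the intrinsics apply), "extrinsics" (4x4, takes a point from world to camera coordinates). Camera axes: x right, y up, looking along -z (the intrinsics and any distortion apply to the point x, -y, -z); pixel columns grow to the right and rows downward; lengths in m; the calibration is good to about 2 mm. A picture is of the moment at which its call begins.
- robot.close_job(): hands the job in, once; it reports no verdict.
The state is a dict: "time": time; "joint_positions": joint angles; "qvel": joint speeds; "joint_torque": joint torques, N m; "tool_pos": TCP position; "ee_rot": TCP orientation; "wrist_force": force on the tool from outside, world axes, zero at the start; "wrist_torque": the same for the moment, N m; "width": finger opening in m.
Only numpy, scipy, OpenCV 4.12 (cv2) and the standard library are available. Lean on these libraries where they do the work, as an engineer would, in place of code of your own. Each camera call takes 0.05 s, during which the arm holds its last target.

## Task

Unlock the brass flow meter in its dock, using closed fingertips only. Touch the yellow end of the dock's white raised rim and sweep along the rim towards the black end until you find the thumb groove hidden in its top edge, then press the key in the groove fully down and move clear. Do not pick up or shift any of the loose parts lying around.

Things in the scene. Friction and masses are not known exactly. Their poses are not given: they have to be found in the camera images.
- dock: The flow-meter dock, fixed to the table: a grey slab 130 mm (its x) by 430 mm (its y) by 45 mm high. Origin at the centre of the underside, on the table; x away from the robot at zero yaw, z up. A raised rim runs parallel to y along its front, 45 mm from the origin on the -x side: 14 mm wide, 400 mm long with its coloured ends, top 75 mm above the table, 30 mm above the slab.
- rim_middle (a point): Middle of the rim, at the height of its top. The middle 340 mm of the rim is white. One thumb groove is cut right across its top, 44 mm long along the rim; its centre lies anywhere within 58 mm either side of this point, differently every time, and nothing reports where: feel or look for it. Its floor is a white latch key, 40 mm long, 6 mm below the rim top when up and 13 mm when down.
- meter_top (a point): Top of the brass flow meter in the pipe that lies along the dock behind the rim: 60 mm behind the rim's centre line, 79 mm above the table.
- yellow_end_top (a point): Centre of the top of the yellow end block of the rim, 30 mm long along the rim and 16 mm wide, 75.5 mm above the table. Where the sweep starts; it may be at either end of the rim.
- black_end_top (a point): Centre of the top of the black end block at the other end of the rim, same size and height, 370 mm from the yellow one.
- release_key (a joint): Travel of the latch key in the groove, m: 0 = up and locked, 0.007 = fully down and unlocked. It resists with about 5 N of friction and stays where it is left; a steel bolt with a red end over the brass meter draws back as it goes down.
- brass_coupling: Loose brass pipe coupling standing in front of the dock, 36 mm across, 40 mm high; origin at the centre of its foot. Leave it alone.
- pvc_tee: Loose grey plastic pipe tee lying in front of the dock, 70 mm long (its y), 32 mm wide, 48 mm high; origin under its centre. Leave it alone.
- logger: Loose black hand-held logger with a white face, 70 by 120 by 28 mm, lying to the left of the dock; origin under its centre. Leave it alone.
- sample_bottle: Loose clear bottle with a blue cap, 50 mm across, 100 mm high, standing to the right of the dock; origin at the centre of its foot. Leave it alone.
- screwdriver: Loose screwdriver with an orange handle lying to the right of the dock; origin under its middle. Leave it alone.
- fittings_tray: Loose open blue tray, 120 by 160 by 40 mm, to the far left; origin under its centre. Leave it alone.
- yellow_end: The yellow end block itself; origin under its centre, 30.5 mm below point yellow_end_top.

How it is judged:
On the way, in this order (a step that is already met when the one before it is completed fails the run):
1. a fingertip touches the yellow end of the rim (contact force between the fingers and yellow_end above 0.3 N), for 0.05 s.
2. sweeping on, the fingertips touch the white rim 45 to 105 mm from the yellow end, key up (contact force between the fingers and anything else above 0.3 N and not (value of joint release_key above 0.002 m) and horizontal distance between the grasp point and yellow_end_top between 0.045 and 0.105 m and x of the grasp point in the frame of dock between -0.075 and -0.015 m), for 0.05 s.
3. the key in the groove is pressed fully down (value of joint release_key above 0.0055 m and contact force between the fingers and anything else above 0.3 N), for 0.05 s.
At the end, for the whole second after the job is handed in: The latch key is down (at least 5.5 of its 7 mm) and stays down, and no loose part is more than 25 mm from where it stood (value of joint release_key above 0.0055 m and not (distance of any of brass_coupling, pvc_tee, logger, sample_bottle, screwdriver, fittings_tray from where it was at the start of the episode above 0.025 m)); the robot touches nothing.
It fails at once if a loose part is moved, lifted or carried more than 25 mm (distance of any of brass_coupling, pvc_tee, logger, sample_bottle, screwdriver, fittings_tray from where it was at the start of the episode above 0.025 m).
It also fails if it takes over 67 s, if anything falls off the work surface, if the arm or the gripper's body presses on something with over 40 N, if the wrist force passes 120 N, or if a joint passes its speed limit or range.

## Working session

There is one attempt and no reset: what is moved stays moved. The work goes in short steps, Python scripts to look and compute and a tool call to move; the robot and the scene stay as the last step left them, time stands still between calls to the robot, and variables do not carry over. Pictures are saved under pics/ and viewed, and the job is handed in when it is done.

Besides the shell and the picture viewer there is one more tool, called after "Request:" by a JSON object that holds its "fn" and its "kwargs". drive_tool: Moves the arm, as the interface text tells. Shift numbers are shares of 0.25 m and turn numbers shares of 360 degrees, none past 1 either way. Its arguments: {"type":"object","properties":{"commands":{"type":"array","items":{"type":"array","items":{"type":"array","items":{"type":"number","minimum":-1,"maximum":1}}}},"grip":{"type":"number"}},"required":["commands"]}

```bash
mkdir -p pics; cat > h.py <<'E'
import numpy as np,cv2
from bench import robot,imaging
def snap(n,f):
    s=imaging.snapshot(n); cv2.imwrite('pics/'+f+'.png',s['pixels'][:,:,::-1]); np.savez(f+'.npz',**s); return s
def world(s,u,v,z=None):
    K=s['mtx'];k=float(s['k1']);d=np.array([(u-K[0,2])/K[0,0],(v-K[1,2])/K[1,1]])
    p=d.copy()
    for _ in range(20): p=d/(1+k*(p@p))
    E=np.array(s['extrinsics']);R=E[:3,:3];t=E[:3,3];c=-R.T@t
    r=R.T@np.array([p[0],-p[1],-1])
    if z is None:
        dd=float(s['z_map'][int(round(v)),int(round(u))]); return c+r*dd
    return c+r*(z-c[2])/r[2]
E
python3 - <<'E'
from h import *
o=robot.get_obs()
for k,v in o.items(): print(k,np.round(v,4))
for n in('top','side','wrist'):
    s=snap(n,n+'0'); print(n,s['k1'],s['mtx'],s['extrinsics'])
E
```

```text
time 0.0
joint_positions [ 1.0229  0.0879  1.3722 -0.      1.6836 -0.1031]
qvel [ 0.0009 -0.      0.0011  0.002  -0.0013  0.0012]
joint_torque [-3.00000e-04 -3.40185e+01 -3.02419e+01  7.17000e-02  3.32000e-02
 -2.00000e-04]
tool_pos [0.2364 0.496  0.2043]
ee_rot [-1.6662  1.5686 -2.111 ]
wrist_force [ 0.0283 -0.4514 -0.4615]
wrist_torque [ 0.0204 -0.0039 -0.0152]
width 0.0937
top -0.07291406611380297 [[371.23413368   0.         320.32512136]
 [  0.         371.23413368 195.65038401]
 [  0.           0.           1.        ]] [[-0.0220927  -0.99968043 -0.01228586  0.00177371]
 [ 0.9844608  -0.02389442  0.17397126 -0.49812034]
 [-0.17420922 -0.00825145  0.98467409 -0.97668287]
 [ 0.          0.          0.          1.        ]]
side -0.11109282003653335 [[412.68134563   0.         318.1841957 ]
 [  0.         412.68134563 199.21726906]
 [  0.           0.           1.        ]] [[ 0.96971482 -0.24410136 -0.00822736 -0.49627243]
 [ 0.16904382  0.6464663   0.74397951 -0.14637723]
 [-0.1762877  -0.72283874  0.66815178 -1.06456749]
 [ 0.          0.          0.          1.        ]]
wrist -0.0419959706176443 [[294.981245     0.         317.67334712]
 [  0.         294.981245   197.26750646]
 [  0.           0.           1.        ]] [[ 0.42952923  0.90305192 -0.00136505 -0.54832113]
 [-0.87870734  0.41760035 -0.23126468  0.02384913]
 [-0.20827397  0.10053442  0.97288991 -0.39021762]
 [ 0.          0.          0.          1.        ]]
```

View pics/top0.png

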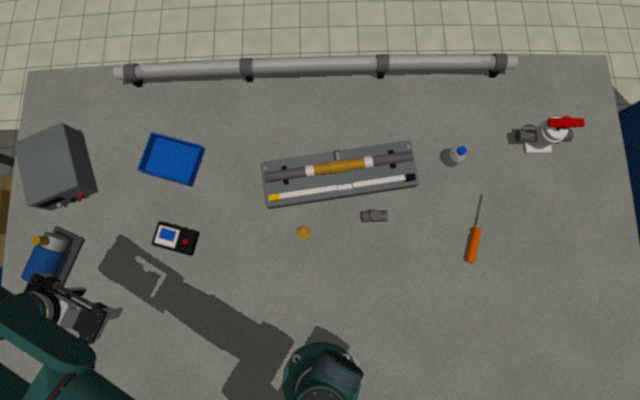

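View pics/side0.png

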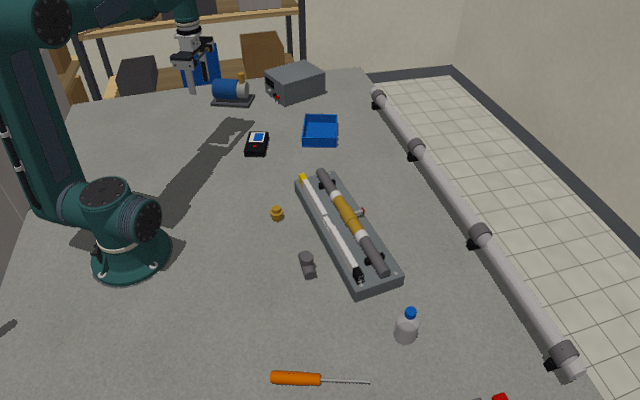

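View pics/wrist0.png

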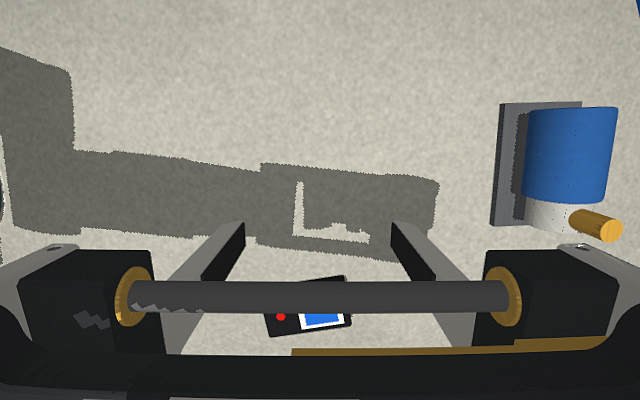

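The top view shows the yellow end at about (274,197), the black end at about (412,179), and a possible groove mark near (345,187). The side view shows the same layout. I'll enlarge and measure.

```bash
python3 - <<'E'
from h import *
s=dict(np.load('top0.npz')); t=dict(np.load('side0.npz'))
a=cv2.resize(s['pixels'][130:215,255:425],None,fx=4.7,fy=4.7,interpolation=cv2.INTER_CUBIC)
cv2.imwrite('pics/topz.png',a[:,:,::-1])
b=cv2.resize(t['pixels'][165:300,285:410],None,fx=4.4,fy=4.4,interpolation=cv2.INTER_CUBIC)
cv2.imwrite('pics/sidez.png',b[:,:,::-1])
for n,s in(('top',s),('side',t)):
    p=s['pixels'].astype(int);r,g,bb=p[...,0],p[...,1],p[...,2]
    m=(r>150)&(g>130)&(bb<70)
    n_,l,st,c=cv2.connectedComponentsWithStats(m.astype(np.uint8))
    for i in range(1,n_):
        if st[i,4]>5: print(n,'yel',st[i],c[i],world(s,*c[i],z=.0755),world(s,*c[i]))
s=dict(np.load('top0.npz'))
for uv in((274,197),(412,179),(345,187)): print(uv,world(s,*uv,z=.075),world(s,*uv))
E
```

```text
top yel [269 194  11   6  54] [273.57407407 196.48148148] [0.49317272 0.11470612 0.0755    ] [0.49302977 0.11459625 0.07630433]
side yel [299 173   8   7  32] [302.4375  175.78125] [0.49456727 0.1142703  0.0755    ] [0.49432121 0.11299945 0.07653396]
(274, 197) [0.49182911 0.11363398 0.075     ] [0.49191261 0.11369814 0.07452622]
(412, 179) [ 0.53194925 -0.25743588  0.075     ] [ 0.5343088  -0.26010274  0.06414968]
(345, 187) [ 0.51435684 -0.07648216  0.075     ] [ 0.51569953 -0.07688545  0.06826599]
```

View pics/topz.png

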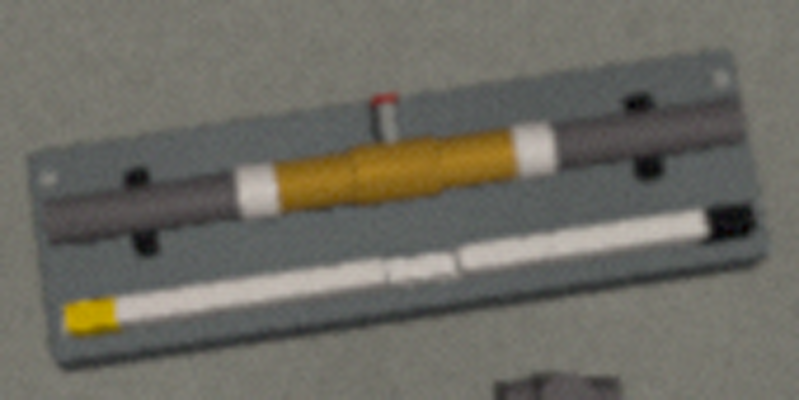

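View pics/sidez.png

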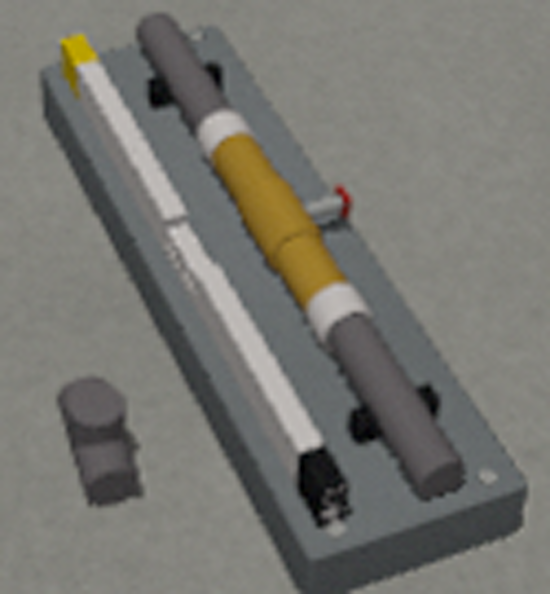

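```bash
cat >> h.py <<'E'
from scipy.spatial.transform import Rotation as Ro
def toolR(o): return Ro.from_euler('xyz',o['ee_rot']).as_matrix()
def plan(o,target):  # shift in tool axes, units of .25 m
    return toolR(o).T@(np.array(target)-o['tool_pos'])/.25
E
python3 - <<'E'
from h import *
s=dict(np.load('top0.npz'))
z2=lambda a,b:(255+(a+.5)/4.7-.5,130+(b+.5)/4.7-.5)
y=world(s,*z2(91,316),z=.0755); b=world(s,*z2(731,221),z=.0755)
print('y',y,'b',b,np.linalg.norm(b-y))
u=(b-y)/np.linalg.norm(b-y); print('u',u,'yaw dock',np.degrees(np.arctan2(u[0],-u[1])))
for q in((386,269),(460,260),(423,265)):
    for z in(.075,.069):
        w=world(s,*z2(*q),z=z); print(q,w,'along',(w-y)@u, 'lat',np.cross(u,w-y)[2])
# depth profile along rim
P=[]
for v in range(170,205):
  for uu in range(265,420):
    w=world(s,uu,v); a=(w-y)@u; l=np.cross(u,w-y)[2]
    if abs(l)<.003: P.append((a,w[2]))
P=np.array(sorted(P))
for a in np.arange(-.02,.4,.01):
    m=abs(P[:,0]-a)<.005
    if m.any(): print(round(a,3),round(np.median(P[m,1]),4),end='; ')
o=robot.get_obs();R=toolR(o);print('\n',R.round(3))
print(np.degrees(np.arctan2(R[1,1],R[0,1])),'tool y heading; rim heading',np.degrees(np.arctan2(u[1],u[0])))
E
```

```text
y [0.4921751  0.11365153 0.0755    ] b [ 0.53848254 -0.25271327  0.0755    ] 0.3692797702839258
u [ 0.12539935 -0.99210635  0.        ] yaw dock 7.203818195090872
(386, 269) [ 0.51532993 -0.05441261  0.075     ] along 0.1696410969146106 lat 0.0018969202308816227
(386, 269) [ 0.51653226 -0.05463589  0.069     ] along 0.17001339357284434 lat 0.0030617656201434966
(460, 260) [ 0.51952723 -0.09667542  0.075     ] along 0.21209664549900273 lat 0.0007613586179436409
(460, 260) [ 0.52075544 -0.09715922  0.069     ] along 0.2127306379378924 lat 0.0019192044113295302
(423, 265) [ 0.5171368  -0.07552347  0.075     ] along 0.19081189736987683 lat 0.0010422392971613653
(423, 265) [ 0.51835027 -0.07587688  0.069     ] along 0.19131469073200402 lat 0.0022018164375930717
-0.02 0.0457; -0.01 0.0741; 0.0 0.0751; 0.01 0.0744; 0.02 0.0732; 0.03 0.0724; 0.04 0.0741; 0.05 0.0745; 0.06 0.0743; 0.07 0.0728; 0.08 0.0729; 0.09 0.0735; 0.1 0.073; 0.11 0.0724; 0.12 0.0731; 0.13 0.0738; 0.14 0.0729; 0.15 0.073; 0.16 0.0731; 0.17 0.0694; 0.18 0.0681; 0.19 0.0663; 0.2 0.0675; 0.21 0.0689; 0.22 0.0736; 0.23 0.0726; 0.24 0.0719; 0.25 0.073; 0.26 0.073; 0.27 0.074; 0.28 0.0752; 0.29 0.0746; 0.3 0.0743; 0.31 0.074; 0.32 0.0741; 0.33 0.0744; 0.34 0.074; 0.35 0.0734; 0.36 0.075; 0.37 0.0749; 0.38 0.0741; 0.39 0.0433; 
 [[-0.001  0.43   0.903]
 [-0.001  0.903 -0.43 ]
 [-1.    -0.002 -0.   ]]
64.51714647200764 tool y heading; rim heading -82.79618180490914
```

Groove centre measured at about 191 mm from the yellow end, and the pixel edges and depth dip agree. Next: close the fingers and approach above the yellow end, then turn so the jaws lie across the rim.

Request:
{"fn": "drive_tool", "kwargs": {"commands": [[[0,-0.0587,0.099,0],[0,-0.0587,0.099,0],[0,-0.0587,0.099,0],[0,-0.0587,0.099,0],[0,-0.0587,0.099,0],[0,-0.0587,0.099,0],[0,-0.0587,0.099,0],[0,-0.0587,0.099,0],[0,-0.0587,0.099,0],[0,-0.0587,0.099,0],[0,-0.0587,0.099,0],[0,-0.0587,0.099,0],[0,-0.0587,0.099,0],[0,-0.0587,0.099,0],[0,-0.0587,0.099,0],[0,-0.0587,0.099,0],[0,0,0,0],[0,0,0,0]]], "grip": 0}}

```text
time: 1.95
tool_pos: [0.4929, 0.114, 0.205]
ee_rot: [-3.08, 1.569, 2.757]
wrist_force: [-0.1, -0.2, -0.1]
width: 0.0005
```

Request:
{"fn": "drive_tool", "kwargs": {"commands": [[[0,0,0,0.0227],[0,0,0,0.0227],[0,0,0,0.0227],[0,0,0,0.0227],[0,0,0,0.0227],[0,0,0,0.0227],[0,0,0,0.0227],[0,0,0,0],[0,0,0,0],[0,0,0,0]]], "grip": 0}}

```text
time: 2.95
tool_pos: [0.4928, 0.1147, 0.2055]
ee_rot: [-2.961, 1.571, 1.881]
wrist_force: [0.1, 1.0, -0.4]
width: 0.0006
```

```bash
python3 - <<'E'
from h import *
o=robot.get_obs()
R=toolR(o);print(o['time'],o['tool_pos'],o['wrist_force'],o['width'],np.degrees(np.arctan2(R[1,1],R[0,1])));print(R.round(3))
print(plan(o,[.4935,.114,.09]))
snap('wrist','wrist1')
E
```

```text
2.95 [0.49279696 0.11465769 0.20549164] [ 0.13010395  0.96993726 -0.43570131] 0.0005660168331883846 7.469899081077399
[[-0.     0.992  0.13 ]
 [ 0.     0.13  -0.992]
 [-1.    -0.    -0.   ]]
[0.46196581 0.00246507 0.00307705]
```

View pics/wrist1.png

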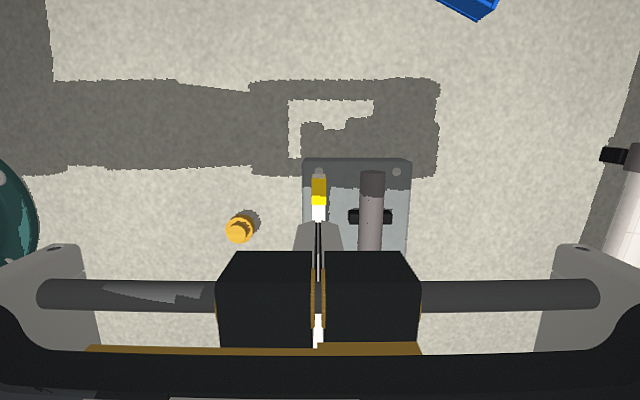

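The wrist view has the yellow end at about (319,190), in line with the finger plane at column 319. I'll cross-check its position from this camera, then descend.

```bash
python3 - <<'E'
from h import *
s=dict(np.load('wrist1.npz'))
p=s['pixels'].astype(int);m=(p[...,0]>120)&(p[...,1]>100)&(p[...,2]<70)&(abs(s['z_map']-0)>0)
v,u=np.nonzero(m); k=(u>305)&(u<335)&(v>150)&(v<230)
W=np.array([world(s,a,b) for a,b in zip(u[k],v[k])]);W=W[W[:,2]>.07]
print(len(W),W.min(0),W.max(0),W.mean(0))
E
```

```text
364 [0.48289187 0.10028398 0.07417761] [0.5015412  0.1290512  0.07858663] [0.49237192 0.11470716 0.07614778]
```

Request:
{"fn": "drive_tool", "kwargs": {"commands": [[[0.09,0.0025,0,0],[0.09,0,0,0],[0.09,0,0,0],[0.09,0,0,0],[0.09,0,0,0],[0,0,0,0],[0,0,0,0],[0,0,0,0]]], "grip": 0}}

```text
time: 3.8
tool_pos: [0.4948, 0.1144, 0.0947]
ee_rot: [1.602, 1.568, 0.159]
wrist_force: [1.3, 0.0, -0.9]
width: 0.0008
```

Request:
{"fn": "drive_tool", "kwargs": {"commands": [[[0.035,0,0,0],[0.025,0,0,0],[0,0,0,0],[0.008,0,0,0],[0.004,0,0,0],[0,0,0,0],[0,0,0,0]]], "grip": 0}}

```text
time: 4.5
tool_pos: [0.4938, 0.1143, 0.0757]
ee_rot: [1.679, 1.57, 0.236]
wrist_force: [-1.9, -1.2, 5.2]
width: -0.0001
```

Request:
{"fn": "drive_tool", "kwargs": {"commands": [[[0,0,0,0],[0,0,0.02,0],[0,0,0.02,0],[0,0,0.02,0],[0,0,0.02,0],[0,0,0.02,0],[0,0,0.02,0],[0.002,0,0.02,0],[0.001,0,0.02,0],[0,0,0.02,0],[0,0,0.02,0],[0,0,0.02,0]]], "grip": 0}}

```text
time: 5.7
tool_pos: [0.5014, 0.0605, 0.0753]
ee_rot: [2.439, 1.568, 0.996]
wrist_force: [-0.7, 5.6, 8.7]
width: 0.0005
```

Request:
{"fn": "drive_tool", "kwargs": {"commands": [[[0,0,0.02,0],[0,0,0.02,0],[0,0,0.02,0],[0,-0.002,0.02,0],[0,0,0.02,0],[0,0,0.02,0],[0,0,0.02,0],[0,0,0.02,0],[0,0,0.02,0]]], "grip": 0}}

```text
time: 6.6
tool_pos: [0.5064, 0.0158, 0.0752]
ee_rot: [2.543, 1.568, 1.1]
wrist_force: [-1.1, 4.8, 7.7]
width: 0.0005
```

Request:
{"fn": "drive_tool", "kwargs": {"commands": [[[0,0,0.02,0],[0,0,0.02,0],[0,-0.002,0.02,0],[0,0,0.02,0],[0,0,0.02,0],[0,0,0.02,0],[0,0,0.02,0],[0,0,0.02,0],[0,0,0.02,0],[0,0,0.02,0],[0,0,0.02,0],[0,0,0.02,0]]], "grip": 0}}

```text
time: 7.8
tool_pos: [0.5132, -0.0439, 0.0749]
ee_rot: [2.844, 1.568, 1.401]
wrist_force: [-0.6, 6.0, 7.4]
width: 0.0004
```

Request:
{"fn": "drive_tool", "kwargs": {"commands": [[[0,0,0.02,0],[0,0,0.02,0],[0,0,0.02,0],[0,0,0.02,0],[0,0,0.02,0],[0,0,0.02,0],[0,0,0,0]]], "grip": 0}}

```text
time: 8.5
tool_pos: [0.5164, -0.0755, 0.0734]
ee_rot: [-1.348, 1.569, -2.792]
wrist_force: [0.6, -0.0, -0.1]
width: 0.0005
```

```bash
python3 - <<'E'
from h import *
o=robot.get_obs();print(o['tool_pos'],o['wrist_force']); print(plan(o,[.5168,-.0752,o['tool_pos'][2]])*.25)
snap('wrist','wrist2')
E
```

```text
[ 0.51643104 -0.07545546  0.07340553] [ 0.60537299 -0.00191238 -0.12614309]
[-6.85315102e-07  3.98213766e-04 -2.06922683e-04]
```

View pics/wrist2.png

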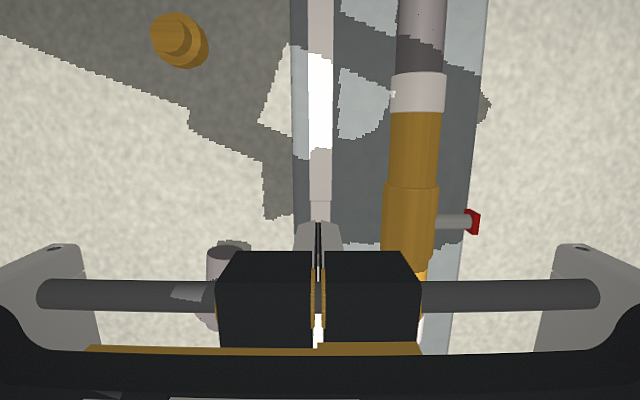

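The force dropped to zero and the tip sank below the rim top, so it's in the groove. The groove's near edge shows at about (318,200). Pressing.

Request:
{"fn": "drive_tool", "kwargs": {"commands": [[[0.008,0,0,0],[0.008,0,0,0],[0.008,0,0,0],[0.008,0,0,0],[0.008,0,0,0],[0.006,0,0,0],[0,0,0,0],[0,0,0,0]]], "grip": 0}}

```text
time: 9.35
tool_pos: [0.5168, -0.0742, 0.0627]
ee_rot: [-2.831, 1.57, 2.009]
wrist_force: [-2.0, 0.5, 4.5]
width: 0.0004
```

Request:
{"fn": "drive_tool", "kwargs": {"commands": [[[0.004,0,0,0],[0.004,0,0,0],[0.004,0,0,0],[0,0,0,0],[0,0,0,0],[0,0,0,0]]], "grip": 0}}

```text
time: 9.95
tool_pos: [0.5169, -0.0742, 0.0619]
ee_rot: [1.409, 1.57, -0.034]
wrist_force: [-5.7, 1.4, 12.5]
width: 0.0001
```

The key has bottomed at z = 61.9 mm with 12.5 N (62 mm expected). Lifting clear.

Request:
{"fn": "drive_tool", "kwargs": {"commands": [[[-0.04,0,0,0],[-0.08,0,0,0],[-0.1,0,0,0],[-0.1,0,0,0],[-0.1,0,0,0],[-0.1,0,0,0],[0,0,0,0],[-0.05,0,0.1,0],[0,0,0.12,0],[0,0,0.12,0],[0,0,0.12,0],[0,0,0.12,0],[0,0,0,0],[0,0,0,0],[0,0,0,0]]], "grip": 0}}

```text
time: 11.45
tool_pos: [0.5351, -0.2171, 0.2011]
ee_rot: [-2.53, 1.569, 2.31]
wrist_force: [0.6, 0.4, -0.1]
width: 0.0004
```

```bash
python3 - <<'E'
from h import *
o=robot.get_obs();print(o['time'],o['tool_pos'],o['wrist_force'])
s=snap('wrist','wrist3');t=snap('side','side3');s0=dict(np.load('side0.npz'))
a=np.hstack([cv2.resize(x['pixels'][165:300,285:410],None,fx=3.2,fy=3.2,interpolation=cv2.INTER_CUBIC) for x in(s0,t)])
cv2.imwrite('pics/cmp3.png',a[:,:,::-1])
# depth along groove in wrist view
y=np.array([.493,.1145,.0755]);u=np.array([.1254,-.9921,0])
for n in('wrist','side'):
  q=s if n=='wrist' else t
  P=[]
  for v in range(0,400):
   for c in range(250,420):
    if q['z_map'][v,c]>0:
     w=world(q,c,v)
     if .05<w[2]<.09 and abs(np.cross(u,w-y)[2])<.003:P.append(((w-y)@u,w[2]))
  P=np.array(P);print(n)
  for a in np.arange(.14,.25,.006):
    m=abs(P[:,0]-a)<.003
    if m.any(): print(round(a,3),round(np.median(P[m,1]),4),end='; ')
E
```

```text
11.45 [ 0.5351159  -0.21714207  0.20112902] [ 0.64680266  0.36013422 -0.09099531]
wrist
0.152 0.0754; 0.158 0.0757; 0.164 0.0756; 0.17 0.0652; 0.176 0.063; 0.182 0.0628; 0.188 0.0625; 0.194 0.0627; 0.2 0.0626; 0.206 0.0623; 0.212 0.0747; 0.218 0.0757; 0.224 0.0754; 0.23 0.0756; 0.236 0.0754; 0.242 0.0753; 0.248 0.0757; side
0.14 0.075; 0.146 0.0747; 0.152 0.0756; 0.158 0.0727; 0.164 0.075; 0.17 0.0675; 0.176 0.0622; 0.182 0.0618; 0.188 0.061; 0.194 0.0626; 0.2 0.0609; 0.206 0.061; 0.212 0.0731; 0.218 0.0749; 0.224 0.0756; 0.23 0.0748; 0.236 0.0741; 0.242 0.0746; 0.248 0.0753;
```

View pics/side3.png

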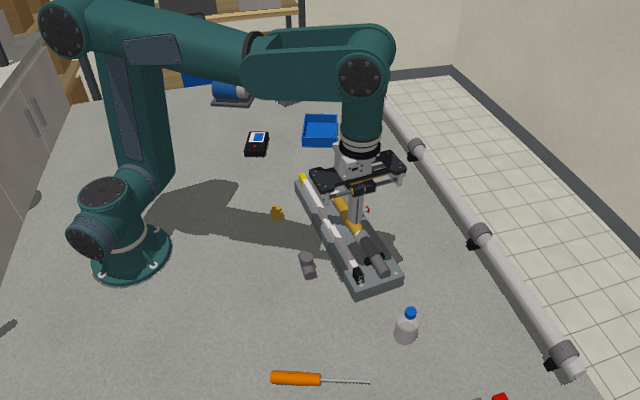

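View pics/cmp3.png

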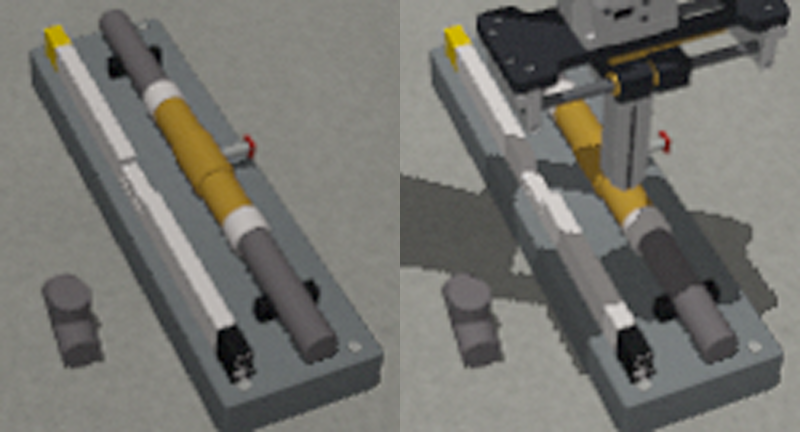

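View pics/wrist3.png

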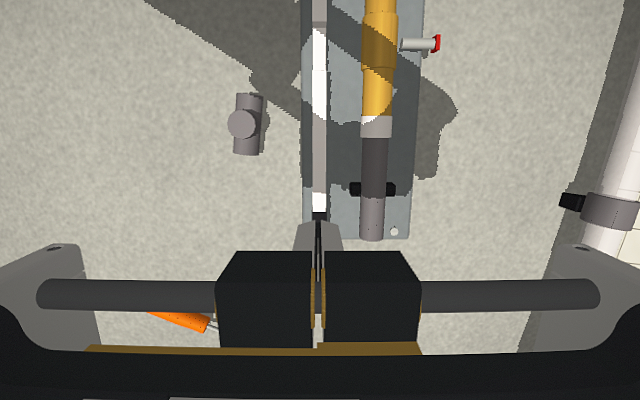

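The side and wrist pictures show the arm clear and the loose parts where they were: coupling (277,213), tee (307,264), bottle (406,325), screwdriver (320,379). In the wrist view the red bolt end is at (437,43). The depth map puts the key floor at about 62.5 mm, which is fully down. Handing in.

```bash
python3 -c "
from bench import robot
print(robot.close_job())"
```

```text
the job is handed in; nothing more can be done
None
```

The latch key is pressed fully down and the job is handed in at about 11.5 s of the 67 s limit. `close_job` gives no verdict, so this rests on my own measurements.

**What I did:** With closed fingertips I touched the yellow end at about 5 N. I then swept along the white rim at about 8 N; the readings there were 54 mm and 99 mm from the yellow end. The tip dropped into the groove with its centre about 191 mm from the yellow end, where the camera had also placed it. I pressed the key until it stopped at z = 61.9 mm with 12.5 N, then lifted clear to z = 0.20 m.

**Last checks:**
- **Key:** the wrist camera's depth put the key floor at 62.3–63.0 mm and the side camera's at 61–62.6 mm. The expected height when down is 62 mm, against 69 mm when up.
- **Clearance:** the wrist force was near zero, so the robot was touching nothing.
- **Loose parts:** the coupling, tee, logger, bottle, screwdriver and tray looked unmoved in the side view. I judged this by eye and did not measure it.
- **Bolt:** I did not measure how far the red-ended bolt drew back.

No check failed or disagreed.

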